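# Stop the drive and hold the grease gun on the bearing nipple

## Task

Before servicing the workshop's drive shaft, press the red mushroom stop button down until it latches. Then take the orange push-type grease gun out of its wooden rack, set its coupler squarely over the leaning grease nipple on the green bearing block and push along the nipple's line until the coupler snaps fully home; finish while still gripping the gun and holding it pushed on, its spring nose well in, with the stop button still latched. Leave the glue bottle, the screw box and the screwdriver where they are.

Things in the scene. Friction and masses are not known exactly. Their poses are not given: they have to be found in the camera images.
- station: Yellow stop box, 75 x 75 mm and 50 mm high, fixed to the bench, upright. Origin at the centre of its underside. A red mushroom button stands in the middle of its top.
- stop_top (a point): Centre of the top face of the red mushroom button (40 mm wide cap); 78 mm above the bench when out, 70 mm when latched. It moves straight down.
- stop (a joint): Travel of the stop button in m: 0 out, 0.008 fully down. A stiff button: it takes 3.5 N at first and 5 N at the bottom, and stays down where it is left; pressed to the bottom it is latched.
- rack: Wooden rack fixed to the bench: 100 x 100 mm top plate, its upper face 93 mm above the bench, 18 mm thick, with a 38 mm vertical through hole in the centre; side walls along x at y = +-43 mm. Origin at the centre of its underside.
- gun: Push grease gun, 0.3 kg, 131 mm long, round but for its square grip. Starts upright in the rack's hole, hanging on its flange (underside on the rack's top). Origin at the coupler's mouth with the nose out; z runs from nose to grip end. Along z: steel nose 0-35 mm (coupler 28 mm wide, shaft 14); orange barrel 34 mm wide, 35-85; black flange 56 wide, 85-91; rubber grip 30 mm square, 91-125; square cap 34 wide, 125-131.
- gun_grip (a point): Middle of the gun's black rubber grip (30 mm square, its flats facing the gun's x and y, so take it across either pair), on the axis at gun z = 108 mm; same axes as the gun. Grip here firmly with the fingertips just above the flange, whose top is at gun z = 91 mm; the flange takes the push.
- coupler (a point): Bottom of the coupler's cup, on the gun's axis, 18 mm inside the mouth (gun z = 18 mm when the nose is out); it moves with the spring nose; axes as the gun. The cup is 14.4 mm wide, its funnel mouth 21 mm over the last 4 mm. Three sprung jaws in it snap behind the nipple's head (a push of about 5 to 10 N); then the nipple's tip rests on this point.
- plunger (a joint): How far the spring nose is pushed into the gun, in m: 0 out, 0.012 the stop. Spring 4 N at 0, rising 1 N per mm to 16 N. It first goes in 1 to 6 mm until the jaws snap over the nipple, jumps back out as they snap (the gun must follow about 10 mm), and is then to be pushed in again and held: this counts from 0.006; about 0.009 is a good hold. Springs out when let go.
- bearing: Green bearing block on a 150 x 130 mm dark steel plate, fixed to the bench, 95 mm high; a steel shaft with a pulley runs through it along its y axis (180 mm long, axis 55 mm above the bench). Origin at the centre of its underside. It is turned about the vertical by up to 0.4 rad.
- nipple: Brass grease nipple on the bearing block, leaning 30 degrees from vertical towards the block's -x side (robot side). Origin at the centre of its tip, 114 mm above the bench, 34 mm to -x of the block's middle; z points out along the nipple. Conical head, 3 mm wide at the tip, 12.4 mm wide 7 to 9 mm below it; neck 9 mm wide; an 18 mm wide foot begins 21 mm below the tip.
- glue: White glue bottle with orange cap, 56 mm wide, 150 mm high, loose bystander. Origin at the centre of its underside.
- screwbox: Open red plastic box of black screws, 110 x 90 x 50 mm, loose bystander. Origin at the centre of its underside.
- driver: Screwdriver with blue handle lying on the bench, loose bystander.
There are look-alikes about, which are no part of the job. Leave any blue or turquoise look-alike of the station alone. Leave any turquoise look-alike of the gun alone.

How it is judged:
By the outcome, as a careful person would: the job done as asked, in the order asked, and still so for the second after the job is handed in, while the arm keeps its last pose, push and grip.
It also fails if it takes over 54 s, if anything falls off the work surface, if the arm or the gripper's body presses on something with over 40 N, if the wrist force passes 120 N, or if a joint passes its speed limit or range.

## Robot

A 6-joint arm with a two-finger parallel gripper is mounted at the origin on the work surface. World frame = base frame: x ahead of the robot, y to its left, z up, the work surface at z = 0. Lengths are in m, angles in rad, forces in N, time in s.
With the tool pointing down it reaches from about 0.35 to 0.975 m from the base axis. Payload 4.9 kg.
Tool frame: the origin (TCP) lies midway between the tips of the shut fingers; the grasp point (between the pads) lies 19 mm behind it; z points along the fingers, y is the line along which they close (so a half turn about z gives the same grasp; the last joint's range is limited). The gripper opens to 85 mm and grips with 20 to 120 N. Pads are 22 mm wide; open, the fingers measure 114 mm over their backs; the gripper's body (76 mm by 85 mm) begins 54 mm behind the grasp point. The pads swing forward as they close: fully open they stand 13 mm farther back than shut.
Start: joints at [1.22, 0.053, 1.613, -0, 1.476, -0.119], TCP at [0.144, 0.608, 0.231] pointing down, gripper open.
Joint ranges: [-3.01, 3.01], [-1.01, 2.22], [0.06, 2.58], [-1.02, 4.17], [0.09, 2.62], [-3.14, 3.14]. Speed limits (rad/s): [2.57, 2.57, 3.14, 3.14, 3.14, 3.14].

## Interface

Orientations are given as a unit quaternion [w, x, y, z].
In Python, from plant import state, grab_frame, camera_info, job_done, spot_in, masks_of, pinpoint gives the robot as it stands.
- The arm moves only by the shell command python3 -m handwheel 'ROWS' [OPENING]. ROWS is JSON, a list that holds one entry, the list of rows, each a list of 6 numbers: the shift along the world's x, y, z in m, then the turn, a rotation vector about the world's x, y, z in degrees. In form: [[[tx, ty, tz, ax, ay, az], ...]]. A call has 1 to 20 rows; each row shifts and turns the commanded pose from where the row before left it; what a row does not reach is not made up. A row lasts 1/12 s, in which the tool goes at most 41.7 mm and 7.16 degrees, less where a joint would pass 70% of its speed; a pose out of reach is approached as far as the arm can. A call is refused whole if a number of a shift passes 0.0417 or a number of a turn 7.16, either way. A call with a gripper value outside its range is refused whole. OPENING is the opening, from 0 (shut) to 1 (fully open), set as the call begins (- or left out, the last holds). The fingers move at their own pace and stop on an object; the grip force is fixed at half the most. Time passes only in rows, so rows that do not move let the fingers close. It gives the time, the measured TCP pose, the force, the opening and the grip force at its end, in the units of the state.
- state(): the state, without advancing time (a new reading comes with each control period).
- grab_frame(name): name is "scene" or "side" or "wrist"; returns (picture, depth): 420x560x3 uint8, blue, green, red; 420x560 float32, m along the optical axis (not along the pixel's ray), 0 where there is no reading.
- camera_info(name): a dict with "fx", "fy", "cx", "cy" (pixels), "T" (4x4, takes a point from camera to world coordinates). Camera axes: x right, y up, looking along -z (the intrinsics and any distortion apply to the point x, -y, -z); pixel columns grow to the right and rows downward; lengths in m; the calibration is good to about 2 mm. The wrist camera is an equidistant fisheye: a pixel r from the principal point sees the ray r / f radians off the axis. A picture is of the moment at which its call begins: read the wrist's pose just before it. camera_info takes no time and is no camera call; for the wrist camera it gives the pose at the moment of the call.
- job_done(): hands the job in; it is judged then, once.
Trained networks look in the newest picture that a camera, given by its name, has taken for a name from the list of things; names that differ only in an ending like _2 or _b are one class to them, and where a whole thing is asked for, a point or a joint stands for the part that bears it (a point fixed in the world has none). Each returns a list of dicts, best first, with "conf" (0 to 1); they miss things now and then, are a little off and sometimes report something else, mostly with a low value. They report only what shows in the picture. A call takes as long as a camera call. They do not tell look-alikes from the thing itself.
- spot_in(camera, thing): "box" ([left, top, width, height] in pixels, round what is visible of it).
- masks_of(camera, thing): "region" (420x560 bool, what is visible of it) and "box" ([left, top, width, height] in pixels, round what is visible of it).
- pinpoint(camera, thing): "position" ([column, row] in pixels: a listed point, or the origin of a listed thing).
The state is a dict: "time": time; "joint_pos": joint angles; "joint_vel": joint speeds; "joint_efforts": joint torques, N m; "tool_pos": TCP position; "tool_rot": TCP orientation; "contact_force": force on the tool from outside, world axes, zero at the start; "ft_torque": the same for the moment, N m; "gripper_width": opening from 0.0 (shut) to 1.0 (fully open); "grasp_force": force on a finger pad.
Only numpy, scipy, OpenCV 4.12 (cv2) and the standard library are available. Lean on these libraries where they do the work, as an engineer would, in place of code of your own. Each camera call takes 0.05 s, during which the arm holds its last target. There are 200 camera calls.

## Working session

There is one attempt and no reset: what is moved stays moved. The work goes in short steps, Python scripts to look and compute and a shell command to move; the robot and the scene stay as the last step left them, time stands still between calls to the robot, and variables do not carry over. Pictures are saved under pics/ and viewed, at most 10 in all, crops included, and the job is handed in when it is done.

```bash
ls; mkdir -p pics
cat > h.py <<'E'
import numpy as np, cv2
from plant import *
from scipy.spatial.transform import Rotation as R
def pts(cam,d):
    ci=camera_info(cam); v,u=np.mgrid[0:420,0:560]
    x=(u-ci['cx'])/ci['fx']*d; y=(v-ci['cy'])/ci['fy']*d
    P=np.stack([x,-y,-d,np.ones_like(d)],-1)@np.array(ci['T']).T
    return P[...,:3]
E
python3 - <<'E'
from h import *
print(state())
ims=[]
for c in ['scene','side']:
    im,d=grab_frame(c); cv2.imwrite(f'pics/{c}0.png',im); P=pts(c,d)
    np.save(f'/tmp/{c}.npy',P)
    ci=camera_info(c); print(c,{k:np.round(v,3).tolist() if k=='T' else v for k,v in ci.items()})
    for t in ['station','rack','gun','bearing','nipple','glue','screwbox','driver']:
        for m in masks_of(c,t)[:3]:
            r=m['region']&(d>0); print(t,round(m['conf'],2),m['box'],np.median(P[r],0).round(3) if r.any() else None, np.median(im[m['region']],0))
    for t in ['stop_top','gun_grip','nipple']:
        for m in pinpoint(c,t)[:3]:
            u,v=np.round(m['position']).astype(int); print(t,round(m['conf'],2),(u,v),P[min(v,419),min(u,559)].round(3))
E
```

```text
pics
{'time': 0.0, 'joint_pos': array([ 1.22000234e+00,  5.33726937e-02,  1.61425984e+00,  8.54262679e-06,
        1.47600360e+00, -1.19039422e-01]), 'joint_vel': array([-0.00050441, -0.00111873, -0.00096475,  0.00106912, -0.00095961,
       -0.00075772]), 'joint_efforts': array([ 8.61807393e-06, -3.93671465e+01, -3.70179570e+01, -1.92869829e-04,
        6.83135717e-03,  1.27155383e-05]), 'tool_pos': array([0.14336387, 0.60770939, 0.23007361]), 'tool_rot': array([-2.41957074e-04,  1.15618475e-01,  9.93293171e-01, -9.92686597e-04]), 'contact_force': array([-0.0824552 , -0.22343219, -0.12455571]), 'ft_torque': array([ 0.02060764, -0.00485008, -0.04824684]), 'grasp_force': 0.0, 'gripper_width': 0.9977139957393387}
scene {'fx': 497.7084306158806, 'fy': 497.7084306158806, 'cx': 278.29267991542486, 'cy': 208.94877819145867, 'T': [[-0.527, -0.65, 0.548, 1.2], [0.85, -0.397, 0.347, 0.377], [-0.008, 0.648, 0.761, 1.01], [0.0, 0.0, 0.0, 1.0]]}
station 0.92 [189.7, 154.7, 39.3, 43.9] [ 0.502 -0.281  0.049] [25. 52. 85.]
station 0.82 [159.4, 134.9, 36.6, 35.8] [ 0.478 -0.414  0.048] [47. 52. 29.
[... 1829 characters left out ...]
pple 0.21 [272.9, 309.9, 20.2, 18.6] [ 0.487 -0.3    0.078] [ 30.  38. 152.]
glue 0.7 [360.3, 244.4, 33.5, 56.4] [ 0.693 -0.276  0.09 ] [79. 88. 95.]
screwbox 0.95 [273.1, 119.1, 51.5, 41.9] [0.729 0.251 0.027] [20. 28. 77.]
driver 0.96 [169.8, 213.0, 80.3, 40.6] [ 0.451 -0.001  0.021] [112.  66.  48.]
stop_top 0.78 (np.int64(261), np.int64(255)) [ 0.494 -0.149  0.08 ]
stop_top 0.73 (np.int64(280), np.int64(319)) [ 0.483 -0.3    0.077]
stop_top 0.65 (np.int64(293), np.int64(388)) [ 0.461 -0.429  0.08 ]
gun_grip 0.66 (np.int64(196), np.int64(137)) [0.443 0.207 0.13 ]
gun_grip 0.55 (np.int64(198), np.int64(108)) [0.475 0.332 0.125]
nipple 0.62 (np.int64(294), np.int64(185)) [0.637 0.04  0.062]
```

Run:
```python
import cv2
a=cv2.imread('pics/scene0.png')[100:400,100:500]; cv2.imwrite('pics/a.png',cv2.resize(a,(800,600),interpolation=cv2.INTER_CUBIC))
a=cv2.imread('pics/side0.png')[60:420,140:440]; cv2.imwrite('pics/b.png',cv2.resize(a,(500,600),interpolation=cv2.INTER_CUBIC))
```

```text
(no output)
```

View pics/a.png

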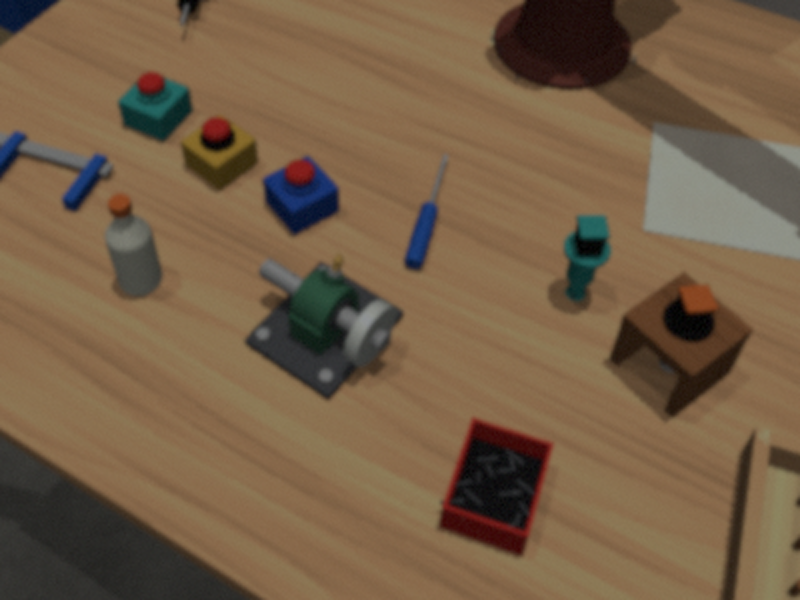

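View pics/b.png

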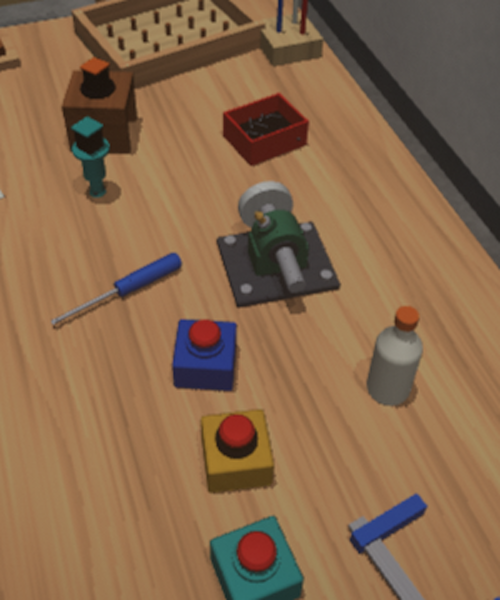

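The pictures show the yellow station at scene (208,165), the orange gun's cap in the rack at (447,250), the turquoise gun at (395,220), and the bearing at (265,255) with its brass nipple at (269,230). Next I refine the poses from the point clouds.

Run:
```python
from h import *
for c in ['scene','side']:
    P=np.load(f'/tmp/{c}.npy'); im=cv2.imread(f'pics/{c}0.png'); hsv=cv2.cvtColor(im,cv2.COLOR_BGR2HSV)
    def box(x0,x1,y0,y1,z0,z1): return (P[...,0]>x0)&(P[...,0]<x1)&(P[...,1]>y0)&(P[...,1]<y1)&(P[...,2]>z0)&(P[...,2]<z1)
    H,S,V=[hsv[...,i].astype(int) for i in range(3)]
    def rep(n,m):
        q=P[m]; 
        if len(q)<4: print(c,n,len(q));return
        r=cv2.minAreaRect((q[:,:2]*1000).astype(np.float32))
        print(c,n,len(q),'mean',q.mean(0).round(4),'mid',((q.max(0)+q.min(0))/2).round(4),'zmed',np.median(q[:,2]).round(4),'rect',np.round(r[0],1),np.round(r[1],1),round(r[2],1))
    b=box(.42,.56,-.37,-.23,.066,.095); rep('redcap',b&((H<12)|(H>170))&(S>120))
    b=box(.42,.56,-.37,-.23,.04,.056); rep('station top',b)
    b=box(.4,.58,.26,.44,.125,.155); rep('guncap',b&(H<20)&(S>120)&(V>50))
    b=box(.4,.58,.26,.44,.134,.148); rep('guncap z',b)
    b=box(.4,.6,.24,.46,.086,.1); rep('rack top',b)
    b=box(.53,.8,-.14,.14,.004,.02)&(V<75)&(S<110); rep('plate',b)
    b=box(.53,.8,-.14,.14,.08,.099); rep('block top',b)
    b=box(.53,.8,-.14,.14,.1,.125); rep('nipple',b)
```

```text
scene redcap 133 mean [ 0.492  -0.2931  0.0763] mid [ 0.4905 -0.2947  0.0744] zmed 0.0767 rect [ 490.4 -294.8] [36.8 36.2] 89.3
scene station top 414 mean [ 0.4991 -0.2865  0.0496] mid [ 0.4888 -0.295   0.048 ] zmed 0.0501 rect [ 488.5 -295. ] [76.6 78.2] 79.3
scene guncap 241 mean [0.4784 0.3516 0.1384] mid [0.4757 0.3508 0.1347] zmed 0.139 rect [476.2 351.8] [36.8 34.6] 34.8
scene guncap z 220 mean [0.4778 0.3515 0.1392] mid [0.4757 0.3508 0.1389] zmed 0.1393 rect [476.2 351.8] [36.8 34.6] 34.8
scene rack top 1361 mean [0.4865 0.3525 0.0936] mid [0.476  0.3277 0.093 ] zmed 0.0935 rect [463.9 318.8] [172.1 106. ] 70.1
scene plate 1143 mean [ 0.6831 -0.0217  0.0126] mid [ 0.6281 -0.0433  0.012 ] zmed 0.0128 rect [634.9 -51.6] [208.8 172.2] 78.2
scene block top 624 mean [0.6506 0.0038 0.0887] mid [0.6499 0.005  0.0894] zmed 0.0887 rect [648.    4.2] [105.2  64. ] 84.2
scene nipple 39 mean [ 0.6196 -0.0192  0.1071] mid [ 0.6206 -0.0198  0.108 ] zmed 0.1083 rect [620.7 -19.5] [10.9 20.9] 81.7
side redcap 341 mean [ 0.4869 -0.2999  0.0771] mid [ 0.4877 -0.2977  0.0743] zmed 0.0778 rect [
[... 204 characters left out ...]
  ] mid [0.4766 0.3506 0.1365] zmed 0.1401 rect [477.1 350.3] [34.  35.4] 38.2
side guncap z 117 mean [0.4773 0.3479 0.1398] mid [0.4766 0.3506 0.1394] zmed 0.1399 rect [477.1 350.3] [34.  35.4] 38.2
side rack top 710 mean [0.4746 0.3365 0.094 ] mid [0.4763 0.3494 0.0931] zmed 0.0943 rect [477.1 350.8] [106.7 101.1] 68.4
side plate 1428 mean [ 0.6329 -0.0406  0.0128] mid [ 0.644  -0.0237  0.0121] zmed 0.0129 rect [644.7 -22.6] [135.  148.3] 84.8
side block top 562 mean [ 0.6456 -0.001   0.0888] mid [0.6495 0.0044 0.0896] zmed 0.0889 rect [644.6   4.2] [107.3  63.4] 79.6
side nipple 38 mean [ 0.6185 -0.0215  0.1073] mid [ 0.623  -0.0204  0.1074] zmed 0.1087 rect [622.7 -21.4] [12.6 24.1] 77.7
```

Run:
```python
import cv2
a=cv2.imread('pics/scene0.png')[205:310,205:315]; b=cv2.imread('pics/side0.png')[155:260,250:360]
s=lambda a:cv2.resize(a,(400,382),interpolation=cv2.INTER_CUBIC)
cv2.imwrite('pics/c.png',cv2.hconcat([s(a),s(b)]))
```

```text
(no output)
```

View pics/c.png

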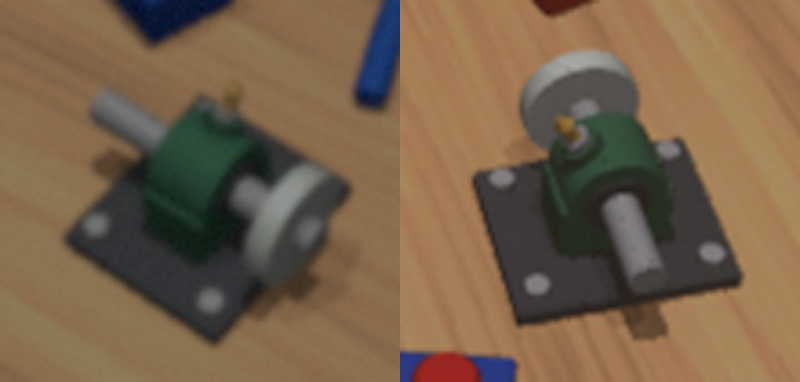

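```bash
python3 -m handwheel '[[[0.0272,-0.023,0,0,0,0],[0.0272,-0.023,0,0,0,0],[0.0272,-0.023,0,0,0,0],[0.0272,-0.023,0,0,0,0],[0.0272,-0.023,0,0,0,0],[0.0272,-0.023,0,0,0,0],[0.0272,-0.023,0,0,0,0],[0.0272,-0.023,0,0,0,0],[0.0272,-0.023,0,0,0,0],[0.0272,-0.023,0,0,0,0],[0.0272,-0.023,0,0,0,0],[0.0272,-0.023,0,0,0,0],[0.001,-0.035,0,0,0,0],[0.001,-0.035,0,0,0,0],[0.001,-0.035,0,0,0,0],[0.001,-0.035,0,0,0,0],[0.001,-0.035,0,0,0,0],[0.001,-0.035,0,0,0,0],[0.001,-0.035,0,0,0,0],[0.001,-0.035,0,0,0,0]]]' 0
python3 -m handwheel '[[[0.001,-0.035,0,0,0,0],[0.001,-0.035,0,0,0,0],[0.001,-0.035,-0.01,0,0,0],[0.001,-0.035,-0.01,0,0,0],[0.001,-0.035,-0.01,0,0,0],[0.001,-0.035,-0.01,0,0,0],[0.001,-0.035,-0.015,0,0,0],[0.001,-0.035,-0.02,0,0,0],[0.001,-0.035,-0.02,0,0,0],[0.001,-0.033,-0.02,0,0,0],[0,0,0,0,0,0],[0,0,0,0,0,0]]]'
python3 - <<'E'
from h import *
s=state(); print(s['time'],s['tool_pos'],s['contact_force'],s['joint_pos'].round(3),s['gripper_width'])
E
```

```text
time: 2.87
tool_pos: [0.4777, 0.0507, 0.2315]
tool_rot: [0.0, 0.116, 0.993, 0.0]
contact_force: [-0.3, -0.9, 0.3]
gripper_width: -0.002
grasp_force: 0.0
time: 3.87
tool_pos: [0.4868, -0.2965, 0.1143]
tool_rot: [-0.002, 0.117, 0.993, 0.001]
contact_force: [-0.3, -0.8, 0.3]
gripper_width: -0.004
grasp_force: 0.0
3.8667 [ 0.48679216 -0.2964969   0.11432311] [-0.34349541 -0.84035591  0.30255219] [-0.678  0.026  1.842  0.     1.277 -2.014] -0.0039246495995267
```

```bash
python3 -m handwheel '[[[0.001,0,-0.012,0,0,0],[0.001,0,-0.012,0,0,0],[0,0,-0.01,0,0,0],[0,0,-0.004,0,0,0],[0,0,-0.003,0,0,0],[0,0,-0.002,0,0,0],[0,0,-0.002,0,0,0],[0,0,-0.002,0,0,0],[0,0,0,0,0,0],[0,0,0,0,0,0]]]'
```

```text
time: 4.7
tool_pos: [0.4904, -0.2958, 0.0698]
tool_rot: [0.001, 0.116, 0.993, -0.0]
contact_force: [0.4, 2.4, 4.0]
gripper_width: 0.004
grasp_force: 2.0
```

```bash
python3 -m handwheel '[[[0,0,-0.002,0,0,0],[0,0,-0.002,0,0,0],[0,0,0,0,0,0],[0,0,0,0,0,0],[0,0,0,0,0,0]]]'
```

```text
time: 5.12
tool_pos: [0.4906, -0.296, 0.0694]
tool_rot: [-0.0, 0.116, 0.993, 0.0]
contact_force: [-9.3, 9.5, 22.6]
gripper_width: 0.001
grasp_force: 11.4
```

```bash
python3 -m handwheel '[[[0,0,0.025,0,0,0],[0,0,0.03,0,0,0],[0,0,0.03,0,0,0],[0,0,0.03,0,0,0],[0.008,0.03,0.02,0,0,-6.8],[0.008,0.03,0.02,0,0,-6.8],[0.008,0.03,0.02,0,0,-6.8],[0.008,0.03,0.01,0,0,-6.8],[0.008,0.03,0,0,0,-6.8],[0.008,0.03,0,0,0,-6.8],[0.008,0.03,0,0,0,0],[0.008,0.03,0,0,0,0],[0.008,0.036,0,0,0,0],[0,0,0,0,0,0],[0,0,0,0,0,0]]]' 1
python3 - <<'E'
from h import *
s=state(); print(s['tool_pos'],s['tool_rot'],s['joint_pos'].round(3))
ci=camera_info('wrist'); im,d=grab_frame('wrist'); np.savez('/tmp/w1.npz',d=d,**{k:ci[k] for k in ['fx','fy','cx','cy','T']}); cv2.imwrite('pics/w1.png',im)
print(ci); print([(m['conf'],m['position']) for m in pinpoint('wrist','nipple')],[(m['conf'],m['box']) for m in spot_in('wrist','bearing')],[(m['conf'],m['box']) for m in spot_in('wrist','nipple')])
im,d=grab_frame('side'); cv2.imwrite('pics/side1.png',im); P=pts('side',d); hsv=cv2.cvtColor(im,cv2.COLOR_BGR2HSV)
m=(np.hypot(P[...,0]-.4885,P[...,1]+.2965)<.012)&(P[...,2]>.06)&(P[...,2]<.1); print('cap z',np.median(P[m],0),m.sum())
E
```

```text
time: 6.37
tool_pos: [0.5622, -0.0185, 0.2498]
tool_rot: [0.0, 0.453, 0.891, -0.0]
contact_force: [-1.0, -0.4, -0.2]
gripper_width: 0.999
grasp_force: 0.0
[ 0.56223076 -0.01853825  0.2498041 ] [ 2.73853588e-04  4.53257594e-01  8.91379466e-01 -3.55291085e-04] [-1.650e-01 -1.070e-01  1.738e+00 -1.000e-03  1.510e+00 -7.950e-01]
{'fx': 325.19226210127806, 'fy': 325.19226210127806, 'cx': 279.6165334479006, 'cy': 210.73212823728898, 'T': array([[ 0.8088315 , -0.56174235, -0.17388831,  0.51723658],
       [ 0.58803854,  0.77189616,  0.24163401,  0.04467892],
       [-0.00151234, -0.29769422,  0.95466008,  0.3927133 ],
       [ 0.        ,  0.        ,  0.        ,  1.        ]])}
[(0.68, [321.5, 234.5]), (0.21, [497.5, 94.6])] [(0.91, [252.0, 137.3, 155.4, 152.7])] [(0.69, [317.4, 223.1, 18.6, 15.1])]
cap z [ 0.4883319  -0.29668091  0.07122054] 114
```

View pics/w1.png

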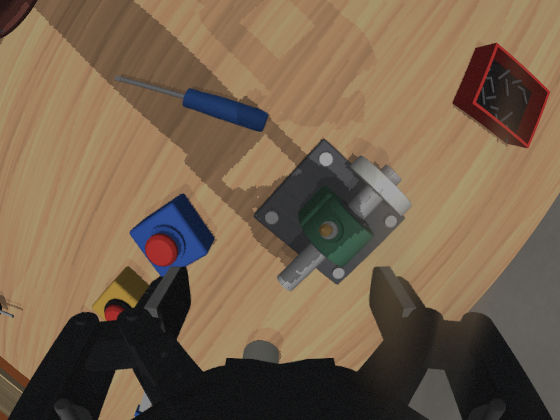

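The wrist view shows the nipple at about (328,229) on the block, and the plate's corners at (322,138), (410,208), (337,283) and (255,215). I'll fit the bearing pose from this cloud.

```bash
cat >> h.py <<'E'
def wray(ci,u,v):
    a=(np.asarray(u,float)-ci['cx'])/ci['fx']; b=(np.asarray(v,float)-ci['cy'])/ci['fy']
    t=np.hypot(a,b)+1e-9; k=np.tan(t)/t
    return np.stack([a*k,-b*k,-np.ones_like(a)],-1)
def wpts(ci,d):
    v,u=np.mgrid[0:420,0:560]; T=np.array(ci['T'])
    return wray(ci,u,v)*d[...,None]@T[:3,:3].T+T[:3,3]
E
cat > fit.py <<'E'
from h import *
w=np.load('/tmp/w1.npz'); P=wpts(w,w['d']); im=cv2.imread('pics/w1.png'); hsv=cv2.cvtColor(im,cv2.COLOR_BGR2HSV).astype(int)
def rep(n,m):
    q=P[m]; r=cv2.minAreaRect((q[:,:2]*1000).astype(np.float32)); print(n,len(q),np.median(q,0).round(4),np.round(r[0],1),np.round(r[1],1),round(r[2],1))
v,u=np.mgrid[0:420,0:560]; roi=(u>245)&(u<420)&(v>130)&(v<295)&(P[...,2]<.3)
pl=roi&(P[...,2]>.006)&(P[...,2]<.0175); pl=cv2.morphologyEx(pl.astype(np.uint8),cv2.MORPH_OPEN,np.ones((3,3)))>0
print('bench z',np.median(P[100:130,280:420,2]),'plate z',np.median(P[pl][:,2])); rep('plate',pl)
sh=roi&(P[...,2]>.045)&(P[...,2]<.075)&(u<322)&(v>245); rep('shaft',sh)
g=roi&(hsv[...,0]>50)&(hsv[...,0]<90)&(hsv[...,1]>80)&(P[...,2]>.08); rep('green',g)
nip=roi&(P[...,2]>.1)&(abs(u-328)<14)&(abs(v-229)<14); rep('nip',nip); rep('niptop',nip&(P[...,2]>.109))
# intersect ray of nipple tip with z=.114
for uv in [(321.5,234.5),(327,230)]:
    T=w['T']; r=T[:3,:3]@wray(w,*uv); k=(.114-T[2,3])/r[2]; print(uv,(T[:3,3]+k*r).round(4))
for c,uv in [('scene',(269,229)),('side',(294,185))]:
    ci=camera_info(c);T=np.array(ci['T']); r=T[:3,:3]@np.array([(uv[0]-ci['cx'])/ci['fx'],-(uv[1]-ci['cy'])/ci['fy'],-1]);k=(.114-T[2,3])/r[2]; print(c,(T[:3,3]+k*r).round(4))
P0=np.load('/tmp/side.npy');m=(np.hypot(P0[...,0]-.4885,P0[...,1]+.2965)<.012)&(P0[...,2]>.06)&(P0[...,2]<.1); print('cap z before',np.median(P0[m],0))
E
python3 fit.py
python3 - <<'E'
import cv2
a=cv2.imread('pics/w1.png')[130:295,245:420]; cv2.imwrite('pics/w1c.png',cv2.resize(a,None,fx=3.6,fy=3.6,interpolation=cv2.INTER_CUBIC))
E
```

```text
bench z 0.00029605331628287934 plate z 0.012050500231975292
plate 6053 [ 0.6079 -0.0084  0.0121] [644.  -20.3] [130.5 150.9] 84.4
shaft 1039 [ 0.6346 -0.08    0.0655] [638.2 -79.1] [62.9 24.7] 84.5
green 1392 [ 0.6402 -0.0222  0.0877] [639.8 -19.9] [48.8 54.6] 85.3
nip 146 [ 0.6137 -0.0167  0.1108] [618.6 -17.1] [19.6 11.8] 3.9
niptop 110 [ 0.6142 -0.0166  0.1115] [614.8 -17.4] [10.5 10.7] 35.6
(321.5, 234.5) [ 0.6129 -0.0217  0.114 ]
(327, 230) [ 0.6143 -0.0152  0.114 ]
scene [ 0.6179 -0.0171  0.114 ]
side [ 0.6166 -0.0104  0.114 ]
cap z before [ 0.48823338 -0.29728452  0.07903477]
```

View pics/w1c.png

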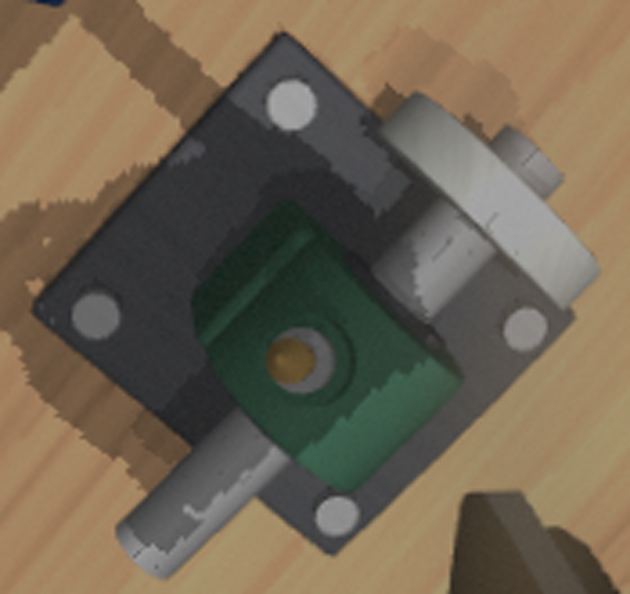

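The button dropped 7.8 mm, so it is latched. The nipple tip is at about (0.6105, -0.017, 0.114) and the block's yaw is -5.5°. Next is the gun.

```bash
python3 -m handwheel '[[[-0.0078,0.0336,0,0,0,0],[-0.0078,0.0336,0,0,0,0],[-0.0078,0.0336,0,0,0,0],[-0.0078,0.0336,0,0,0,0],[-0.0078,0.0336,0,0,0,0],[-0.0078,0.0336,0,0,0,0],[-0.0078,0.0336,0,0,0,0],[-0.0078,0.0336,0,0,0,0],[-0.0078,0.0336,0,0,0,0],[-0.0078,0.0336,0,0,0,0],[-0.0075,0.0336,0,0,0,0],[0,0,0,0,0,0],[0,0,0,0,0,0]]]' 1
python3 - <<'E'
from h import *
s=state(); print(s['tool_pos'],s['tool_rot'],s['joint_pos'].round(3))
ci=camera_info('wrist'); im,d=grab_frame('wrist'); cv2.imwrite('pics/w2.png',im)
P=wpts(ci,d); hsv=cv2.cvtColor(im,cv2.COLOR_BGR2HSV).astype(int)
near=np.hypot(P[...,0]-.4767,P[...,1]-.351)<.05
def rep(n,m):
    q=P[m]; r=cv2.minAreaRect((q[:,:2]*1000).astype(np.float32)); print(n,len(q),q.mean(0).round(4),np.round(r[0],1),np.round(r[1],1),round(r[2],1))
rep('cap',near&(P[...,2]>.134)&(P[...,2]<.145)); rep('flange',near&(P[...,2]>.096)&(P[...,2]<.104))
print(np.median(P[near&(P[...,2]>.134)&(P[...,2]<.145)][:,2]))
E
```

```text
time: 7.7
tool_pos: [0.4764, 0.3503, 0.2501]
tool_rot: [0.0, 0.454, 0.891, -0.0]
contact_force: [0.3, -0.0, 0.3]
gripper_width: 1.0
grasp_force: 0.0
[0.47644847 0.35033547 0.25011624] [ 1.43687432e-04  4.53988164e-01  8.91007675e-01 -2.20365978e-04] [ 0.508 -0.037  1.672 -0.     1.507 -0.12 ]
cap 1658 [0.4744 0.3542 0.139 ] [474.8 353.4] [33.4 34. ] 37.2
flange 1062 [0.4692 0.3619 0.0992] [471.5 358.7] [54.6 50. ] 35.1
0.13908874026511497
```

View pics/w2.png

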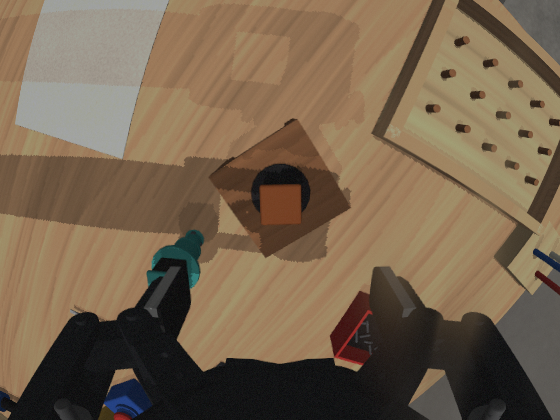

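The orange cap sits centred at (281,205) between the open fingers, with its edges parallel to the image. I'll descend and grip.

```bash
python3 -m handwheel '[[[-0.0007,0.0015,-0.02,0,0,0.8],[0,0,-0.03,0,0,0],[0,0,-0.03,0,0,0],[0,0,-0.03,0,0,0],[0,0,-0.02,0,0,0],[0,0,-0.012,0,0,0],[0,0,-0.007,0,0,0],[0,0,0,0,0,0],[0,0,0,0,0,0]]]' 1
python3 -m handwheel '[[[0,0,0,0,0,0],[0,0,0,0,0,0],[0,0,0,0,0,0],[0,0,0,0,0,0],[0,0,0,0,0,0],[0,0,0,0,0,0]]]' 0
python3 -m handwheel '[[[0,0,0,0,0,0],[0,0,0,0,0,0],[0,0,0,0,0,0]]]'
```

```text
time: 8.5
tool_pos: [0.4768, 0.3512, 0.1025]
tool_rot: [0.001, 0.449, 0.894, 0.001]
contact_force: [-0.1, 0.3, 0.1]
gripper_width: 0.999
grasp_force: 0.0
time: 9.0
tool_pos: [0.4762, 0.3517, 0.1023]
tool_rot: [0.0, 0.448, 0.894, 0.001]
contact_force: [-0.1, 0.1, 4.2]
gripper_width: 0.387
grasp_force: 59.2
time: 9.25
tool_pos: [0.4762, 0.3517, 0.1023]
tool_rot: [0.0, 0.448, 0.894, 0.001]
contact_force: [-0.7, -0.3, 5.4]
gripper_width: 0.39
grasp_force: 59.3
```

```bash
python3 -m handwheel '[[[0,0,0.01,0,0,0],[0,0,0.02,0,0,0],[0,0,0.025,0,0,0],[0,0,0.025,0,0,0],[0,0,0.025,0,0,0],[0,0,0.025,0,0,0],[0,0,0.025,0,0,0],[0,0,0,0,0,0],[0,0,0,0,0,0]]]'
python3 - <<'E'
from h import *
s=state(); print(s['tool_pos'],s['tool_rot'],s['joint_pos'].round(3))
ci=camera_info('wrist'); iw,d=grab_frame('wrist'); cv2.imwrite('pics/w3.png',iw); np.savez('/tmp/w3.npz',d=d,**{k:ci[k] for k in ['fx','fy','cx','cy','T']})
i1,d1=grab_frame('scene'); i2,d2=grab_frame('side'); np.savez('/tmp/g3.npz',a=pts('scene',d1),b=pts('side',d2)); cv2.imwrite('pics/sc3.png',i1);cv2.imwrite('pics/si3.png',i2)
def pr(c,p):
    ci=camera_info(c);T=np.array(ci['T']);q=T[:3,:3].T@(p-T[:3,3]);return int(ci['cx']+ci['fx']*q[0]/-q[2]),int(ci['cy']-ci['fy']*q[1]/-q[2])
t=[]
for c,i in [('scene',i1),('side',i2)]:
    u,v=pr(c,s['tool_pos']); a=i[max(v-60,0):v+60,max(0,u-40):u+40]; t.append(cv2.resize(a,(266,400),interpolation=cv2.INTER_CUBIC))
t.append(cv2.resize(iw[150:400,180:380],(266,400)))
cv2.imwrite('pics/m3.png',cv2.hconcat(t))
E
```

```text
time: 10.0
tool_pos: [0.4761, 0.3515, 0.257]
tool_rot: [0.001, 0.448, 0.894, 0.001]
contact_force: [0.3, 0.0, -3.7]
gripper_width: 0.385
grasp_force: 60.9
[0.47608033 0.35153934 0.25697415] [5.63893705e-04 4.48400167e-01 8.93832384e-01 8.01156750e-04] [ 0.51  -0.041  1.664 -0.     1.516 -0.131]
```

View pics/m3.png

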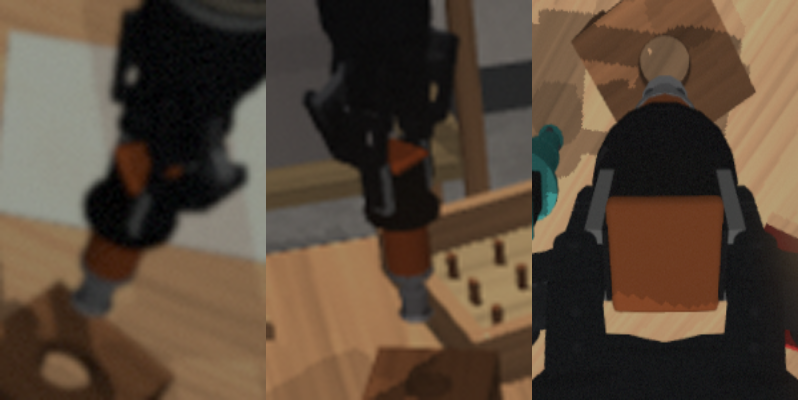

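The gun hangs upright in the fingers, with the pads on the grip just above the flange. I'll measure its axis in the hand.

Run:
```python
from h import *
from scipy.optimize import least_squares
g=np.load('/tmp/g3.npz'); w=np.load('/tmp/w3.npz')
C={'scene':(g['a'],camera_info('scene')['T']),'side':(g['b'],camera_info('side')['T']),'wrist':(wpts(w,w['d']),w['T'])}
def circ(q,cam,r):
    f=lambda c:np.hypot(q[:,0]-c[0],q[:,1]-c[1])-r
    return least_squares(f,[.476,.3515],loss='soft_l1',f_scale=.001).x
for n,(P,T) in C.items():
    near=np.hypot(P[...,0]-.476,P[...,1]-.3515)<.035
    for nm,z0,z1,r in [('coupler',.164,.178,.014),('barrel',.203,.242,.017),('flange',.2485,.2535,.028)]:
        q=P[near&(P[...,2]>z0)&(P[...,2]<z1)]
        if len(q)>15: print(n,nm,len(q),circ(q,T,r).round(4),'zminmax',q[:,2].min().round(4),q[:,2].max().round(4))
    q=P[near]; z=q[:,2]; print(n,'lowest gun',np.sort(z[(z>.12)])[:6].round(4), 'flange top?',np.median(z[(z>.249)&(z<.26)]).round(4))
```

```text
scene coupler 54 [0.4703 0.3494] zminmax 0.164 0.1779
scene barrel 164 [0.474  0.3506] zminmax 0.2031 0.2348
scene flange 176 [0.4699 0.3528] zminmax 0.2486 0.2534
scene lowest gun [0.1575 0.1587 0.1591 0.1603 0.1604 0.1605] flange top? 0.2517
side coupler 43 [0.4769 0.3554] zminmax 0.1641 0.1778
side barrel 173 [0.4758 0.3509] zminmax 0.203 0.2397
side flange 102 [0.4745 0.3556] zminmax 0.2486 0.2534
side lowest gun [0.1589 0.1595 0.1597 0.1608 0.1613 0.1614] flange top? 0.2518
wrist coupler 184 [0.4772 0.3508] zminmax 0.164 0.1739
wrist barrel 200 [0.4756 0.3532] zminmax 0.2031 0.2161
wrist flange 990 [0.4778 0.3504] zminmax 0.2485 0.2535
wrist lowest gun [0.1621 0.1624 0.1624 0.1625 0.1625 0.1625] flange top? 0.2538
```

```bash
python3 -m handwheel '[[[0.006,-0.0303,0,0,0,0],[0.006,-0.0303,0,0,0,0],[0.006,-0.0303,0,0,0,0],[0.006,-0.0303,0,0,0,0],[0.006,-0.0303,0,0,0,0],[0.006,-0.0303,0,-0.287,-2.986,0],[0.006,-0.0303,0,-0.287,-2.986,0],[0.006,-0.0303,0,-0.287,-2.986,0],[0.006,-0.0303,0,-0.287,-2.986,0],[0.006,-0.0303,0,-0.287,-2.986,0],[0.006,-0.0303,0,-0.287,-2.986,0],[0.006,-0.0303,0,-0.287,-2.986,0],[0,0,-0.005,-0.287,-2.986,0],[0,0,-0.005,-0.287,-2.986,0],[0,0,-0.005,-0.287,-2.986,0],[0,0,0,0,0,0],[0,0,0,0,0,0],[0,0,0,0,0,0]]]'
cat > m.py <<'E'
from h import *
s=state(); q=s['tool_rot']; Rt=R.from_quat([q[1],q[2],q[3],q[0]])
n=np.array([-.4977,.0479,.866]); tip=np.array([.6107,-.0178,.114])
gz=-Rt.as_matrix()[:,2]; 
ax=np.cross(gz,n); print('t',s['time'],'turn deg',np.degrees(ax).round(2))
e=s['tool_pos']-.0943*gz-tip; a=e@n; print('mouth above tip',round(a,4),'lateral err',(e-a*n).round(4),'F',s['contact_force'].round(1),'F.n',round(s['contact_force']@n,1),'grip',s['gripper_width'],s['joint_pos'].round(2))
E
python3 m.py
python3 - <<'E'
from h import *
s=state();t=[]
def pr(c,p):
    ci=camera_info(c);T=np.array(ci['T']);q=T[:3,:3].T@(p-T[:3,3]);return int(ci['cx']+ci['fx']*q[0]/-q[2]),int(ci['cy']-ci['fy']*q[1]/-q[2])
ci=camera_info('wrist'); iw,d=grab_frame('wrist'); cv2.imwrite('pics/w4.png',iw); np.savez('/tmp/w4.npz',d=d,**{k:ci[k] for k in ['fx','fy','cx','cy','T']})
D={}
for c in ['scene','side']:
    i,d=grab_frame(c); cv2.imwrite(f'pics/{c}4.png',i); D[c]=pts(c,d)
    u,v=pr(c,np.array([.59,-.018,.15])); t.append(cv2.resize(i[v-50:v+50,u-33:u+33],(266,400),interpolation=cv2.INTER_CUBIC))
np.savez('/tmp/g4.npz',**D)
t.append(cv2.resize(iw[100:350,197:363],(266,400)))
cv2.imwrite('pics/m4.png',cv2.hconcat(t))
E
```

```text
time: 11.65
tool_pos: [0.5475, -0.0121, 0.2404]
tool_rot: [0.24, 0.433, 0.864, 0.093]
contact_force: [0.2, 0.1, -2.0]
gripper_width: 0.387
grasp_force: 61.1
t 11.65 turn deg [-0.03 -0.14 -0.01]
mouth above tip 0.0469 lateral err [ 0.0069 -0.001   0.004 ] F [ 0.2  0.1 -2. ] F.n -1.8 grip 0.3870629231503852 [-0.18 -0.49  2.12  0.05  0.99 -0.84]
```

View pics/m4.png

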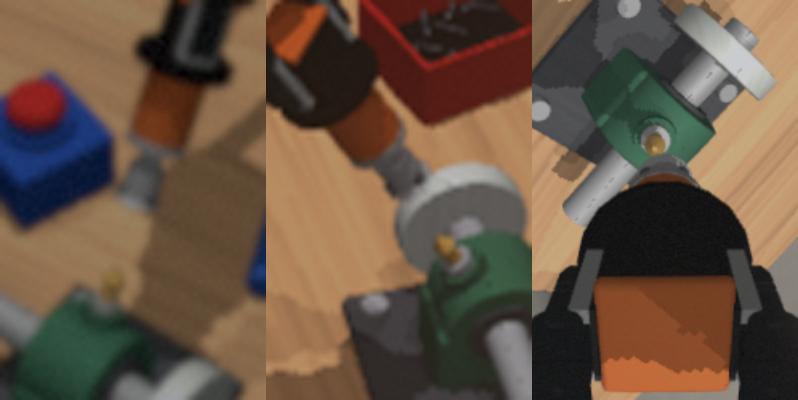

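The scene and side views show the coupler on the nipple's line, a few cm short of it. I'll measure the gun and nipple offsets in each camera's own cloud.

```bash
cat > off.py <<'E'
from h import *
from scipy.optimize import least_squares
import sys
k=sys.argv[1]; s=state(); q=s['tool_rot']; gz=-R.from_quat([q[1],q[2],q[3],q[0]]).as_matrix()[:,2]
n=np.array([-.4977,.0479,.866]); tip=np.array([.6107,-.0178,.114]); g=np.load(f'/tmp/g{k}.npz'); w=np.load(f'/tmp/w{k}.npz')
C={'scene':g['scene'],'side':g['side'],'wrist':wpts(w,w['d'])}
e1=np.cross([0,1,0],n); e1/=np.linalg.norm(e1); e2=np.cross(n,e1)
o=s['tool_pos']-.0943*gz
def prof(h,H,Rr): return np.interp(h,H,Rr)
def fit(P,o,a,lo,hi,H,Rr,rad):
    d=(P-o).reshape(-1,3); h=d@a; r=np.linalg.norm(d-h[:,None]*a,axis=1); d=d[(h>lo)&(h<hi)&(r<rad)]
    if len(d)<12: return None,len(d)
    def f(x):
        p=d-x[0]*e1-x[1]*e2; h=p@a; return np.linalg.norm(p-h[:,None]*a,axis=1)-prof(h,H,Rr)
    return least_squares(f,[0,0],loss='soft_l1',f_scale=.0015).x,len(d)
print('e1',e1.round(3),'e2',e2.round(3))
for c,P in C.items():
    a,na=fit(P,o,gz,.04,.08,[0,1],[.017,.017],.028); b,nb=fit(P,o,gz,.001,.012,[0,1],[.014,.014],.024)
    t,nt=fit(P,tip,n,-.014,.003,[-.021,-.0125,-.009,-.007,0],[.0045,.0045,.0062,.0062,.0015],.011)
    m=lambda x:None if x is None else (x*1000).round(1)
    print(c,'barrel',m(a),na,'coupler',m(b),nb,'nipple',m(t),nt)
d=o-tip; print('nominal lateral mm (gun-nipple)',(d@e1*1000).round(1),(d@e2*1000).round(1))
E
python3 off.py 4
```

```text
e1 [ 0.867 -0.     0.498] e2 [ 0.024  0.999 -0.042]
scene barrel [-1.4 -0.2] 266 coupler [-5.   0.5] 51 nipple [ 1.5 -0.7] 25
side barrel [1.  0.7] 213 coupler [0.6 3.9] 50 nipple [ 2.3 -0.7] 27
wrist barrel [-2.5  1.7] 200 coupler [-1.1 -0.5] 173 nipple [-0.1  0.4] 134
nominal lateral mm (gun-nipple) 9.7 -1.2
```

```bash
python3 m.py; python3 m.py; python3 off.py 4 | tail -1; python3 -c "
from h import *
print(state()['tool_pos'],state()['tool_rot'])"
```

```text
t 11.8 turn deg [-0.01  0.   -0.  ]
mouth above tip 0.0478 lateral err [ 0.0084 -0.0012  0.0049] F [ 0.3  0.  -3.2] F.n -2.9 grip 0.38694411857324257 [-0.18 -0.49  2.12  0.05  0.99 -0.84]
t 11.8 turn deg [-0.01  0.   -0.  ]
mouth above tip 0.0478 lateral err [ 0.0084 -0.0012  0.0049] F [ 0.3  0.  -3.2] F.n -2.9 grip 0.38694411857324257 [-0.18 -0.49  2.12  0.05  0.99 -0.84]
nominal lateral mm (gun-nipple) 9.7 -1.2
[ 0.54833158 -0.01215918  0.24198266] [0.24139355 0.43295912 0.86345396 0.09339597]
```

```bash
python3 -m handwheel '[[[-0.0067,0,-0.0038,0,0,0],[0.005,-0.0005,-0.0087,0,0,0],[0.005,-0.0005,-0.0087,0,0,0],[0.005,-0.0005,-0.0087,0,0,0],[0.005,-0.0005,-0.0087,0,0,0],[0,0,0,0,0,0],[0,0,0,0,0,0],[0,0,0,0,0,0]]]'
python3 - <<'E'
from h import *
ci=camera_info('wrist'); iw,d=grab_frame('wrist'); cv2.imwrite('pics/w5.png',iw); np.savez('/tmp/w5.npz',d=d,**{k:ci[k] for k in ['fx','fy','cx','cy','T']})
D={};t=[]
def pr(c,p):
    ci=camera_info(c);T=np.array(ci['T']);q=T[:3,:3].T@(p-T[:3,3]);return int(ci['cx']+ci['fx']*q[0]/-q[2]),int(ci['cy']-ci['fy']*q[1]/-q[2])
for c in ['scene','side']:
    i,d=grab_frame(c); D[c]=pts(c,d)
    u,v=pr(c,np.array([.605,-.018,.12])); t.append(cv2.resize(i[v-25:v+25,u-17:u+17],(266,400),interpolation=cv2.INTER_CUBIC))
t.append(cv2.resize(iw[130:230,247:313],(266,400),interpolation=cv2.INTER_CUBIC))
np.savez('/tmp/g5.npz',**D); cv2.imwrite('pics/m5.png',cv2.hconcat(t))
E
python3 m.py; python3 off.py 5
```

```text
time: 12.47
tool_pos: [0.5612, -0.0143, 0.2026]
tool_rot: [0.241, 0.433, 0.863, 0.093]
contact_force: [0.0, 0.4, -3.4]
gripper_width: 0.384
grasp_force: 61.1
t 12.6167 turn deg [ 0.01  0.07 -0.  ]
mouth above tip 0.008 lateral err [ 0.0017 -0.0014  0.0011] F [ 0.8  0.8 -2.3] F.n -2.4 grip 0.38610153202002895 [-0.18 -0.42  2.14  0.05  0.91 -0.84]
e1 [ 0.867 -0.     0.498] e2 [ 0.024  0.999 -0.042]
scene barrel [-1.1 -0.2] 244 coupler [-4.5 -0.5] 54 nipple [ 1.  -0.5] 26
side barrel [0.9 0.6] 191 coupler [-0.   3.8] 52 nipple [ 2.6 -1.2] 22
wrist barrel [-1.6  1.7] 199 coupler [-0.2 -0.5] 179 nipple None 0
nominal lateral mm (gun-nipple) 2.0 -1.4
```

View pics/m5.png

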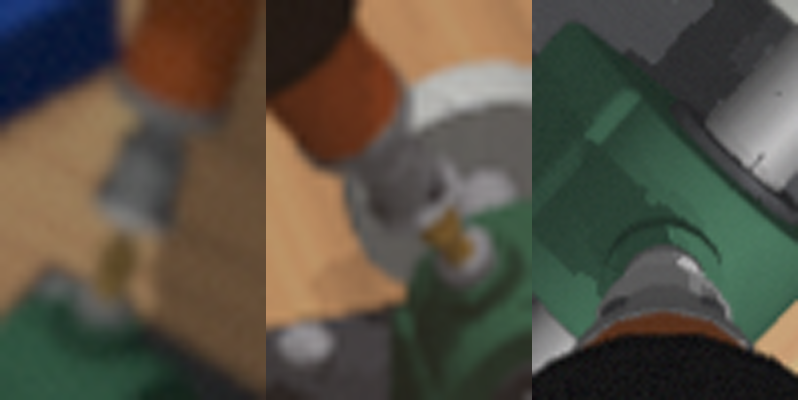

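The coupler is in line with the nipple and about 8 mm off its tip. I'll push along the line and watch the force.

```bash
python3 -m handwheel '[[[0.002,-0.0002,-0.0035,0,0,0],[0.002,-0.0002,-0.0035,0,0,0],[0.002,-0.0002,-0.0035,0,0,0],[0.002,-0.0002,-0.0035,0,0,0],[0,0,0,0,0,0],[0,0,0,0,0,0]]]'; python3 m.py
python3 -m handwheel '[[[0.001,-0.0001,-0.0017,0,0,0],[0.001,-0.0001,-0.0017,0,0,0],[0,0,0,0,0,0],[0,0,0,0,0,0]]]'; python3 m.py
```

```text
time: 13.12
tool_pos: [0.569, -0.015, 0.1882]
tool_rot: [0.241, 0.433, 0.863, 0.093]
contact_force: [0.8, -0.5, -2.3]
gripper_width: 0.38
grasp_force: 61.1
t 13.1167 turn deg [-0.01 -0.05 -0.  ]
mouth above tip -0.0092 lateral err [ 0.0006 -0.0013  0.0004] F [ 0.8 -0.5 -2.3] F.n -2.4 grip 0.37969752410273433 [-0.18 -0.38  2.13  0.05  0.87 -0.84]
time: 13.45
tool_pos: [0.5714, -0.0153, 0.1861]
tool_rot: [0.242, 0.433, 0.863, 0.093]
contact_force: [-3.3, -0.9, 1.9]
gripper_width: 0.386
grasp_force: 61.4
t 13.45 turn deg [0.01 0.05 0.  ]
mouth above tip -0.0122 lateral err [ 0.0016 -0.0015  0.001 ] F [-3.3 -0.9  1.9] F.n 3.2 grip 0.3860246555017357 [-0.18 -0.37  2.13  0.05  0.86 -0.84]
```

```bash
for i in 1 2 3; do :; done; python3 -m handwheel '[[[0.001,-0.0001,-0.0017,0,0,0],[0,0,0,0,0,0],[0,0,0,0,0,0]]]'; python3 m.py
python3 -m handwheel '[[[0.001,-0.0001,-0.0017,0,0,0],[0,0,0,0,0,0],[0,0,0,0,0,0]]]'; python3 m.py
python3 -m handwheel '[[[0.001,-0.0001,-0.0017,0,0,0],[0,0,0,0,0,0],[0,0,0,0,0,0]]]'; python3 m.py
```

```text
time: 13.7
tool_pos: [0.5722, -0.0153, 0.1835]
tool_rot: [0.242, 0.433, 0.863, 0.094]
contact_force: [0.7, -0.0, -1.7]
gripper_width: 0.383
grasp_force: 61.8
t 13.7 turn deg [-0.01  0.03 -0.01]
mouth above tip -0.0148 lateral err [ 0.0011 -0.0013  0.0007] F [ 0.7 -0.  -1.7] F.n -1.9 grip 0.3825185414997448 [-0.18 -0.37  2.13  0.05  0.86 -0.84]
time: 13.95
tool_pos: [0.5728, -0.0153, 0.1807]
tool_rot: [0.241, 0.433, 0.863, 0.093]
contact_force: [2.9, 1.0, -4.6]
gripper_width: 0.391
grasp_force: 61.6
t 13.95 turn deg [-0.03 -0.07 -0.01]
mouth above tip -0.0176 lateral err [ 0.0002 -0.0011  0.0002] F [ 2.9  1.  -4.6] F.n -5.4 grip 0.39079436197990647 [-0.18 -0.36  2.13  0.05  0.85 -0.84]
time: 14.2
tool_pos: [0.574, -0.0156, 0.1802]
tool_rot: [0.241, 0.433, 0.863, 0.093]
contact_force: [-1.1, -0.4, -1.7]
gripper_width: 0.386
grasp_force: 61.8
t 14.2 turn deg [-0.   -0.04  0.  ]
mouth above tip -0.0186 lateral err [ 0.0009 -0.0014  0.0006] F [-1.1 -0.4 -1.7] F.n -0.9 grip 0.38578482928728597 [-0.18 -0.36  2.13  0.05  0.85 -0.84]
```

Contact force rose and then dropped, which looks like the snap. Next I push in the spring.

```bash
python3 -m handwheel '[[[0.001,-0.0001,-0.0017,0,0,0],[0.001,-0.0001,-0.0017,0,0,0],[0,0,0,0,0,0],[0,0,0,0,0,0]]]'; python3 m.py
python3 -m handwheel '[[[0.001,-0.0001,-0.0017,0,0,0],[0.001,-0.0001,-0.0017,0,0,0],[0,0,0,0,0,0],[0,0,0,0,0,0],[0,0,0,0,0,0]]]'; python3 m.py
```

```text
time: 14.53
tool_pos: [0.5762, -0.0159, 0.1773]
tool_rot: [0.242, 0.433, 0.863, 0.093]
contact_force: [-5.9, 0.0, 3.3]
gripper_width: 0.391
grasp_force: 62.2
t 14.5333 turn deg [0.01 0.01 0.01]
mouth above tip -0.0222 lateral err [ 0.0014 -0.0015  0.0009] F [-5.9  0.   3.3] F.n 5.8 grip 0.3912705948251273 [-0.18 -0.35  2.13  0.05  0.84 -0.84]
time: 14.95
tool_pos: [0.5783, -0.0162, 0.1745]
tool_rot: [0.242, 0.433, 0.863, 0.093]
contact_force: [-7.1, -0.6, 6.0]
gripper_width: 0.384
grasp_force: 62.3
t 14.95 turn deg [0.03 0.02 0.01]
mouth above tip -0.0257 lateral err [ 0.0017 -0.0017  0.0011] F [-7.1 -0.6  6. ] F.n 8.7 grip 0.38361550570367287 [-0.18 -0.34  2.13  0.05  0.83 -0.84]
```

```bash
python3 -m handwheel '[[[0.001,-0.0001,-0.0017,0,0,0],[0,0,0,0,0,0],[0,0,0,0,0,0],[0,0,0,0,0,0],[0,0,0,0,0,0],[0,0,0,0,0,0]]]'; python3 m.py
python3 - <<'E'
from h import *
i,d=grab_frame('side'); P=pts('side',d); m=(np.hypot(P[...,0]-.4885,P[...,1]+.2965)<.012)&(P[...,2]>.06)&(P[...,2]<.1); print('cap z',np.median(P[m],0))
j,_=grab_frame('scene'); f=lambda i,u,v:cv2.resize(i[v-50:v+50,u-50:u+50],(400,400),interpolation=cv2.INTER_CUBIC)
cv2.imwrite('pics/m6.png',cv2.hconcat([f(j,268,225),f(i,294,180)]))
E
python3 m.py
```

```text
time: 15.45
tool_pos: [0.5793, -0.0163, 0.173]
tool_rot: [0.242, 0.433, 0.863, 0.093]
contact_force: [-8.8, -2.3, 6.4]
gripper_width: 0.382
grasp_force: 62.4
t 15.45 turn deg [0.03 0.02 0.02]
mouth above tip -0.0275 lateral err [ 0.0018 -0.0018  0.0012] F [-8.8 -2.3  6.4] F.n 9.8 grip 0.38191592383831213 [-0.18 -0.34  2.13  0.05  0.83 -0.84]
cap z [ 0.48801288 -0.29667303  0.07070641]
t 15.55 turn deg [0.03 0.02 0.02]
mouth above tip -0.0275 lateral err [ 0.0018 -0.0018  0.0012] F [-9.  -0.1  6.4] F.n 10.0 grip 0.3839173153829748 [-0.18 -0.34  2.13  0.05  0.83 -0.84]
```

View pics/m6.png

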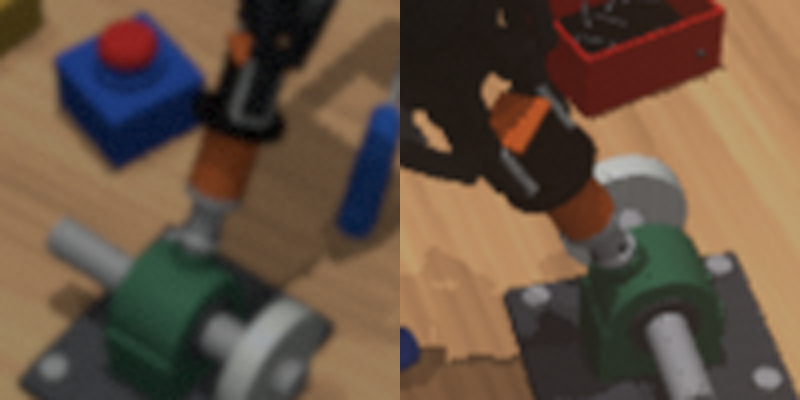

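The coupler sits down over the nipple to its foot, the nose is shortened, the force matches about 8.5 mm of plunger, and the stop cap is still down. Handing in.

```bash
python3 -c "
from plant import job_done
print(job_done())"
```

```text
the job is handed in; nothing more can be done
None
```

I pressed the stop button until it latched, and the grease gun is snapped onto the nipple and held pushed in by an estimated 8.5 mm; the job is handed in, but no verdict came back.

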